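# Fit the paddle to the fruit-sample pulper and hold it down on its seal

### The arm

A 6-joint arm with a two-finger parallel gripper is mounted at the origin on the work surface. World frame = base frame: x ahead of the robot, y to its left, z up, the work surface at z = 0. Lengths are in m, angles in rad, forces in N, time in s.
With the tool pointing down it reaches from about 0.25 to 0.725 m from the base axis. Payload 4 kg.
Tool frame: the origin (TCP) lies midway between the tips of the shut fingers; the grasp point (between the pads) lies 19 mm behind it; y points along the fingers, z is the direction in which the jaws open and shut, and the axes are right-handed (so a half turn about y gives the same grasp; the last joint's range is limited). The gripper opens to 85 mm and grips with 20 to 120 N. Pads are 22 mm wide; open, the fingers measure 114 mm over their backs; the gripper's body (76 mm by 85 mm) begins 54 mm behind the grasp point. The pads swing forward as they close: fully open they stand 13 mm farther back than shut.
Start: joints at [1.256, 0.241, 0.005, 1.335, 0, 1.571], TCP at [0.155, 0.475, 0.231] pointing down, gripper open.
Joint ranges: [-2.72, 2.72], [-1.05, 1.87], [-1.09, 1.28], [-1.99, 2.15], [-1.42, 1.44], [-3.14, 3.14]. Speed limits (rad/s): [2.79, 2.79, 3.14, 3.14, 3.14, 3.14].

### API

Orientations are given as a unit quaternion [x, y, z, w].
In Python, from workcell import bot gives the robot as it stands. The module is installed in compiled form; this text tells all that it offers.
- The arm moves only by the shell command python3 -m handwheel 'ROWS' [OPENING]. ROWS is JSON, a list of rows, each a list of 6 numbers: the shift along the tool's x, y, z in units of 25 mm (1.0 is 25 mm), then the turn, a rotation vector about the tool's x, y, z in units of 10 degrees (1.0 is 10 degrees). A call has exactly 5 rows; each row is the pose to reach, as a shift and turn from the pose commanded when the call began, along the tool's axes at that moment; what a row does not reach only later rows make up. A row lasts 1/8 s, in which the tool goes at most 62.5 mm and 10.7 degrees, less where a joint would pass 70% of its speed; a pose out of reach is approached as far as the arm can. A call with a gripper value outside its range is refused whole. OPENING is the gripper command: -1 is shut, 1 is fully open, values between are in proportion, set as the call begins (- or left out, the last holds). The fingers move at their own pace and stop on an object; the grip force is fixed at half the most. Time passes only in rows, so rows that repeat a pose let the fingers close, or fill a call up. It gives the time, the measured TCP pose, the force and the opening at its end, in the units of the state.
- bot.get_obs(): the state, without advancing time (a new reading comes with each control period).
- bot.camera(name): name is "scene" or "side" or "wrist"; returns a dict with "color" (480x640x3 uint8, red, green, blue), "fx", "fy", "cx", "cy" (pixels), "rvec" (rotation vector, rad) and "tvec" (3), from world to camera coordinates, as OpenCV has them. Camera axes: x right, y down, z forward; pixel columns grow to the right and rows downward; lengths in m; the calibration is good to about 2 mm. A picture is of the moment at which its call begins. There is no depth.
- bot.job_done(): hands the job in, once; it reports no verdict.
The state is a dict: "clock": time; "joint_pos": joint angles; "joint_vel": joint speeds; "tau": joint torques, N m; "eef_pos": TCP position; "tool_rot": TCP orientation; "ft_force": force on the tool from outside, world axes, zero at the start; "ft_torque": the same for the moment, N m; "grip_width": finger opening in m.
Only numpy, scipy, OpenCV 4.12 (cv2) and the standard library are available. Lean on these libraries where they do the work, as an engineer would, in place of code of your own. Each camera call takes 0.05 s, during which the arm holds its last target.

### The job

Pick up the three-bladed paddle by its six-sided hub and fit it on the drive shaft standing in the pulper's bowl: lower it over the shaft, turn it until the splines mesh, and slide it fully home. The black seal ring under the hub is sprung, so push the paddle down until the ring is pressed in and the hub sits on the steel seat, and finish while still gripping the paddle and holding it down there, so that a colleague can spin on the wing nut. Leave everything else on the bench where it is.

Things in the scene. Friction and masses are not known exactly. Their poses are not given: they have to be found in the camera images.
- paddle: Three-bladed paddle, about 0.3 kg, standing on its foot. White six-sided hub 80 mm tall, 40 mm across flats; three steel blades reach 75 mm from the axis, 3 to 31 mm above the foot. Origin: centre of the hub's underside (foot); z up its axis. The hub's flats face 0, 60, .. 300 degrees from x about z, the blades lie at 0, 120, 240. It fits the shaft in six positions, 60 degrees apart.
- paddle_grip (a point): On the paddle's axis 65 mm above its foot (15 mm below the hub's top): the height to grip the hub, across two opposite flats 40 mm apart, firmly (about 40 N) so that it does not slip under the push. Axes as the paddle's. Fingertips may reach down to 35 mm above the foot, just over the blades.
- bore_ridges (a point): On the paddle's axis 4 mm above its foot: lower end of the ridges in the splined bore, which runs right through the hub. Six ridges, 2.6 mm wide, 30 mm long, stand in to 9 mm from the axis, one behind each corner of the hub; the six grooves lie behind the middles of the flats, at 0, 60, .. 300 degrees. Elsewhere the bore is at least 19 mm across. Axes as the paddle's.
- drive_seat (a point): Centre of the round steel seat (56 mm across, 90 mm above the bench) at the foot of the pulper's upright steel drive shaft, in the open bowl. Fully home, the paddle's foot lies on it and both origins coincide. z up along the shaft; x points to one of the shaft's six teeth (0, 60, .. 300 degrees) and turns with the shaft, which its gearbox holds stiffly (0.12 N m to turn).
- teeth_top (a point): On the shaft's axis at the rounded tops of its teeth, 42 mm above the seat; axes as drive_seat. Core radius 8 mm; six round teeth 4.4 mm wide reach 11.2 mm from the axis. They mesh when the paddle's x axis lines up with any tooth within about 6 degrees; otherwise the hub's ridges stop on the teeth, its foot about 38 mm above the seat, until it is turned.
- shaft_tip (a point): Tip of the shaft, 92 mm above the seat (12 mm above the hub's top once home); axes as drive_seat. The threaded end has a radius of 7 mm and over its last 10 mm tapers to a nose 6 mm wide.
- bowl_rim (a point): Centre of the rim of the pulper's steel bowl, 145 mm above the bench and 55 mm above the seat, on the shaft's axis. Outer radius 101 mm, inner radius 98 mm at the rim and about 82 mm at the bottom. y points towards the motor housing.
- motor_top (a point): Centre of the top of the pulper's white motor housing, 172 mm above the bench, beside the bowl; 190 mm (x) by 150 mm (y), its near side 117 mm from the shaft's axis. Fixed.
- seal (a joint): How far the black sprung seal ring (37 mm across, round the foot of the shaft) is pressed down, in m: 0 = up, 6 mm proud of the seat; 0.006 = flush with the seat, the paddle's foot on the steel. It pushes up with 6 N at 0 and 12 N at 0.006, more than the paddle's weight, so the paddle rises unless held down.
- scraper: Another attachment, not wanted: round white hub 38 mm across and 56 mm tall with two short arms and upright vanes out to 55 mm; stands on the bench, origin at the centre of its foot. The paddle and this one may stand in either place.
- wing_nut: Steel wing nut, 60 mm over the wings, 20 mm tall, lying on the bench; origin under its centre. Leave it.
- refractometer: Hand refractometer, about 185 mm long and 32 mm thick, lying on the bench; origin under its middle, x along it. Leave it.
- fruit_a: A mangosteen, 58 mm across, 65 mm tall with its stem; origin at its underside. Leave it.
- fruit_b: A mangosteen, 62 mm across, 68 mm tall with its stem; origin at its underside. Leave it.
- jar: Glass sample jar with a white cap, 60 mm across, 80 mm tall; origin under its centre. Leave it.
Things that resemble listed ones, but are neither listed nor needed, are in the scene too. Leave any green, purple or yellow look-alike of the paddle alone.

How it is judged:
On the way, in this order (a step that is already met when the one before it is completed fails the run):
1. the paddle is lifted clear of the bench in the gripper (height (world z) of paddle above 0.03 m and contact force between the fingers and paddle above 1 N), for 0.1 s.
2. the paddle is on the shaft with the splines meshed: its foot less than 32 mm above the seat, on the shaft's axis, upright (z of paddle in the frame of drive_seat below 0.032 m and horizontal distance between paddle and drive_seat below 0.004 m and angle between paddle's own z axis and vertical below 0.1 rad), for 0.05 s.
At the end, for the whole second after the job is handed in: The paddle's foot is within 2.5 mm of the steel seat, on the shaft's axis within 4 mm and upright within 0.1 rad, at rest; the seal ring is pressed in by more than 3.5 mm; and the fingers are still on the paddle (more than 3 N), holding it down (z of paddle in the frame of drive_seat below 0.0025 m and horizontal distance between paddle and drive_seat below 0.004 m and angle between paddle's own z axis and vertical below 0.1 rad and value of joint seal above 0.0035 m and contact force between the fingers and paddle above 3 N and linear speed of paddle below 0.02 m/s); the arm keeps its last pose, push and grip.
It fails at once if another thing on the bench is disturbed (moved more than 30 mm) (distance of any of scraper, wing_nut, refractometer, fruit_a, fruit_b, jar from where it was at the start of the episode above 0.03 m).
It also fails if it takes over 38 s, if anything falls off the work surface, if the arm or the gripper's body presses on something with over 40 N, if the wrist force passes 120 N, or if a joint passes its speed limit or range.

## Working session

There is one attempt and no reset: what is moved stays moved. The work goes in short steps, Python scripts to look and compute and a shell command to move; the robot and the scene stay as the last step left them, time stands still between calls to the robot, and variables do not carry over. Pictures are saved under pics/ and viewed, and the job is handed in when it is done.

```bash
ls; mkdir -p pics
python3 - <<'E'
from workcell import bot
import cv2,numpy as np
o=bot.get_obs()
for k,v in o.items(): print(k,np.round(v,4))
for n in ("scene","side","wrist"):
    c=bot.camera(n); cv2.imwrite(f"pics/a_{n}.png",c["color"][:,:,::-1])
    print(n,c["fx"],c["fy"],c["cx"],c["cy"],np.round(c["rvec"],4),np.round(c["tvec"],4))
    R=cv2.Rodrigues(np.array(c["rvec"]))[0]; print(-R.T@np.array(c["tvec"]))
E
```

```text
pics
clock 0.0
joint_pos [ 1.256   0.2414  0.0037  1.3352 -0.      1.5708]
joint_vel [ 0.0017 -0.0027  0.0004  0.0011 -0.0005 -0.0006]
tau [ 2.00000e-04 -3.72320e+01  2.52407e+01  1.71000e-02  1.00000e-04
  0.00000e+00]
eef_pos [0.1546 0.4748 0.2304]
tool_rot [ 0.6991 -0.111   0.1107 -0.6976]
ft_force [ 0.1308 -1.0754 -0.0864]
ft_torque [0.0404 0.0213 0.0259]
grip_width 0.0851
scene 452.1748565658619 452.1748565658619 314.17630965093116 239.51386351249698 [ 1.0074  2.3189 -1.16  ] [ 0.4146 -0.0491  1.3734]
[1.10908513 0.46602563 0.78313262]
side 507.82305862781175 507.82305862781175 318.3323111133628 245.55748086363474 [ 2.3322 -0.9094  0.3019] [-0.4363  0.297   1.2058]
[-0.01393925 -0.67657858  1.12898128]
wrist 346.1272131272793 346.1272131272793 319.85286388449475 242.92065850822405 [-2.3452 -1.7034 -0.2421] [-0.4977 -0.0377  0.3792]
[0.08700767 0.49622987 0.37304662]
```

View pics/a_scene.png

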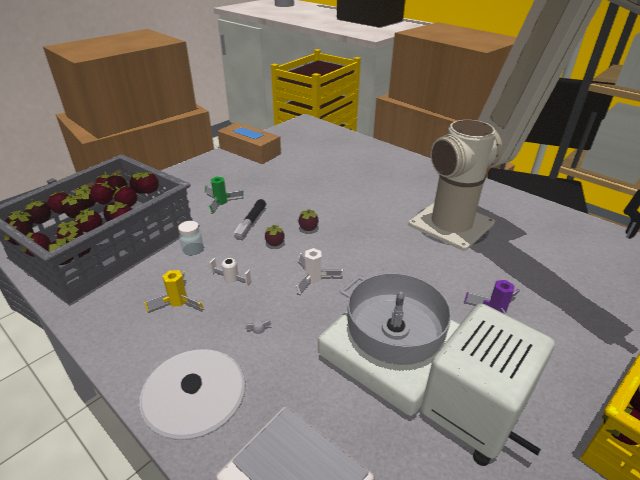

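View pics/a_side.png

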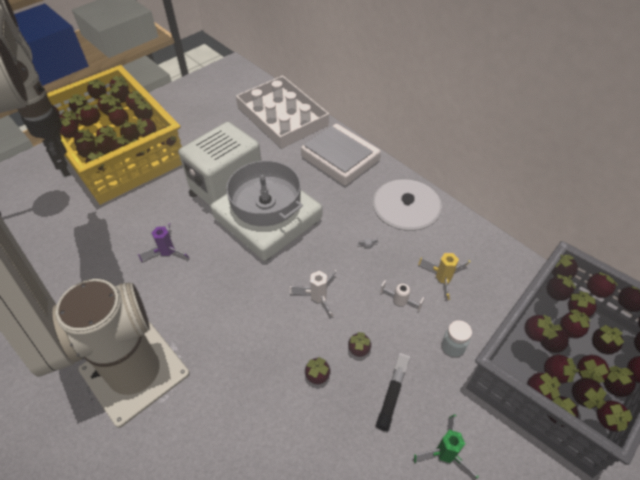

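View pics/a_wrist.png

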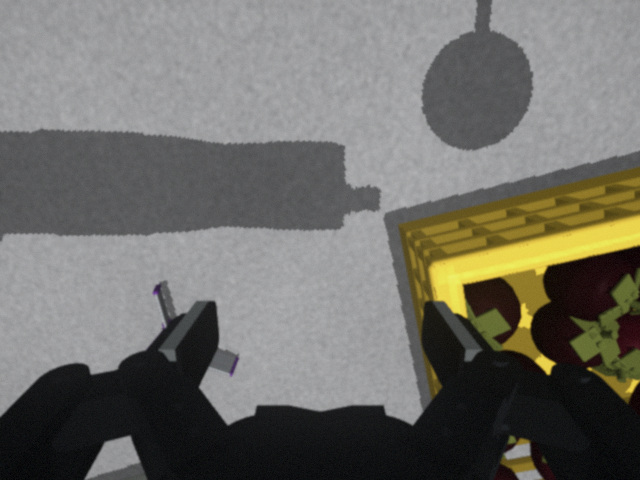

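Scene view: the white paddle has its hub top at about (313,252) and the scraper is at (229,268). The shaft is at (400,295)-(397,327) and the motor at (490,370). Side view: paddle hub top (319,277), shaft (264,180)-(265,200), motor (220,160). I'll zoom in to measure.

```bash
cat > h.py <<'E'
from workcell import bot
import cv2,numpy as np
from scipy.spatial.transform import Rotation as Rn
from scipy.optimize import least_squares
def load(n):
    c=bot.camera(n); c["P"]=(np.array(c["rvec"],float),np.array(c["tvec"],float),np.array([[c["fx"],0,c["cx"]],[0,c["fy"],c["cy"]],[0,0,1.]]))
    return c
def proj(c,X):
    r,t,K=c["P"]; return cv2.projectPoints(np.atleast_2d(np.array(X,float)),r,t,K,None)[0].reshape(-1,2)
def atz(c,uv,z):
    r,t,K=c["P"]; R=cv2.Rodrigues(r)[0]; C=-R.T@t; d=R.T@np.linalg.inv(K)@np.array([uv[0],uv[1],1.]); return C+d*(z-C[2])/d[2]
def tri(c1,u1,c2,u2):
    M=lambda c:c["P"][2]@np.c_[cv2.Rodrigues(c["P"][0])[0],c["P"][1]]
    X=cv2.triangulatePoints(M(c1),M(c2),np.array(u1,float).reshape(2,1),np.array(u2,float).reshape(2,1)); X=(X[:3]/X[3]).ravel()
    return X,proj(c1,X)[0]-u1,proj(c2,X)[0]-u2
def crop(c,x,y,w,h,s,name,pts=()):
    im=cv2.resize(c["color"][y:y+h,x:x+w,::-1],None,fx=s,fy=s,interpolation=cv2.INTER_CUBIC)
    for p in pts: cv2.circle(im,(int((p[0]-x+.5)*s),int((p[1]-y+.5)*s)),2,(0,0,255),-1)
    cv2.imwrite(name,im)
E
python3 - <<'E'
from h import *
s=load("scene"); d=load("side")
crop(s,280,230,80,75,8,"pics/b1.png"); crop(d,280,255,70,70,8,"pics/b2.png")
crop(s,340,270,120,90,6,"pics/b3.png"); crop(d,220,155,90,75,8,"pics/b4.png")
E
```

```text
(no output)
```

View pics/b1.png

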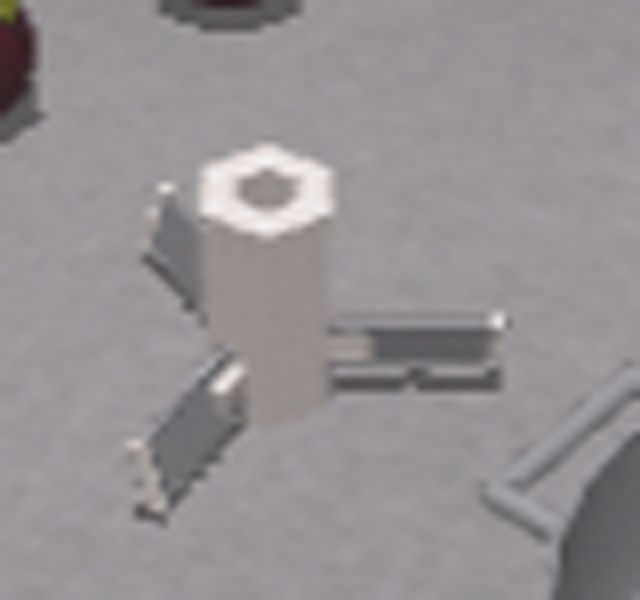

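View pics/b2.png

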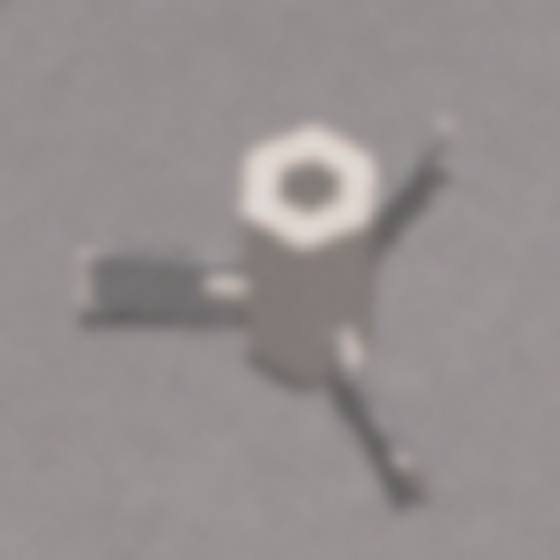

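View pics/b3.png

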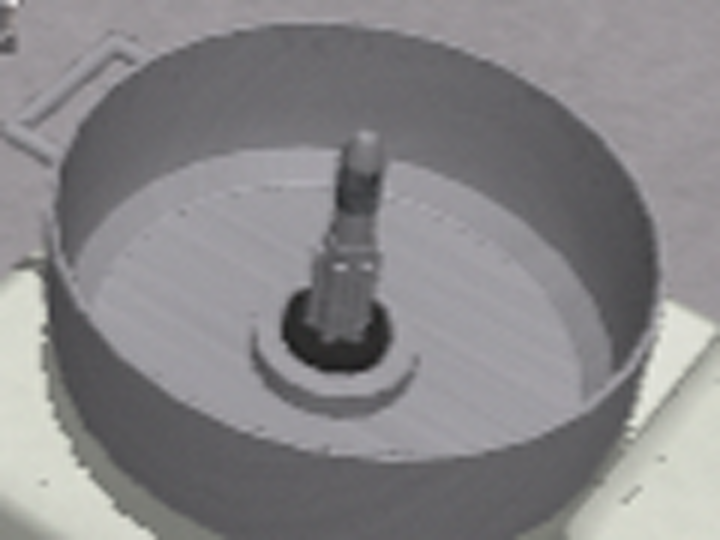

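View pics/b4.png

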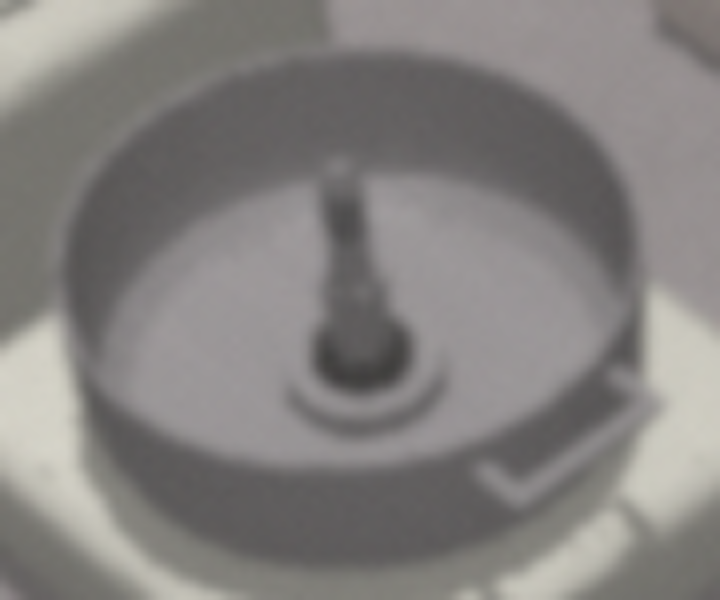

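Run:
```python
from h import *
s=load("scene"); d=load("side")
S=lambda u,v:np.array([280+u/8-.5,230+v/8-.5]); D=lambda u,v:np.array([280+u/8-.5,255+v/8-.5])
P=lambda n,a,b:print(n,*[np.round(x,4) for x in tri(s,a,d,b)])
P("hubtop",S(267,190),D(310,186))
st=[S(497,320),S(135,443),S(165,190)]; dt=[D(88,250),D(445,127),D(402,460)]
for i in range(3):
  for j in range(3): P(f"{i}{j}",st[i],dt[j])
S2=lambda u,v:np.array([340+u/6-.5,270+v/6-.5]); D2=lambda u,v:np.array([220+u/8-.5,155+v/8-.5])
P("tip",S2(367,135),D2(340,165))
P("seat",S2(336,340),D2(366,372))
# rim ellipse
P("seal",S2(337,328),D2(361,352))
```

```text
hubtop [ 0.4642 -0.1391  0.0783] [-0.1535  0.0079] [-0.1216 -0.0067]
00 [ 0.4171 -0.0829  0.0282] [-0.2865  0.0292] [-0.2239 -0.0257]
01 [ 0.4908 -0.1038  0.06  ] [-25.813    0.6975] [-18.5437  -2.684 ]
02 [ 0.425  -0.1552 -0.0113] [-23.2646   0.6466] [-18.2876  -2.4705]
10 [ 0.4669 -0.1056  0.0029] [25.1915 -2.4746] [20.132  -0.1467]
11 [ 0.5363 -0.1265  0.0278] [ 0.0526 -0.0011] [0.0387 0.0007]
12 [ 0.4739 -0.1811 -0.048 ] [ 2.6039 -0.073 ] [2.1046 0.0322]
20 [ 0.434  -0.1366  0.0695] [21.4327 -2.2618] [18.0363  0.1683]
21 [ 0.5013 -0.1548  0.0912] [-2.3991  0.0493] [-1.8605 -0.0539]
22 [ 0.4395 -0.2086  0.0261] [ 0.0202 -0.0006] [0.0172 0.0005]
tip [0.5304 0.1541 0.181 ] [-0.3142  0.0632] [-0.1796 -0.0415]
seat [0.5286 0.1531 0.0828] [-0.58    0.1049] [-0.3357 -0.0699]
seal [0.5296 0.1545 0.0909] [-0.0255  0.0047] [-0.0147 -0.0031]
```

Run:
```python
from h import *
o=bot.get_obs(); R=Rn.from_quat(o["tool_rot"]).as_matrix(); print(np.round(R,3))
print("jaw yaw",np.degrees(np.arctan2(R[1,2],R[0,2])), "x yaw",np.degrees(np.arctan2(R[1,0],R[0,0])), np.degrees(o["joint_pos"]))
w=load("wrist"); Rc=cv2.Rodrigues(w["P"][0])[0]; C=-Rc.T@w["P"][1]
print("cam in tool",R.T@(C-o["eef_pos"])," cam axes in tool",np.round(Rc@R,3))
```

```text
[[ 0.951 -0.     0.31 ]
 [-0.31  -0.001  0.951]
 [ 0.    -1.    -0.001]]
jaw yaw 71.96614639701028 x yaw -18.033853284670933 [ 7.19640235e+01  1.37989089e+01  2.69673125e-01  7.65012831e+01
 -5.98737792e-04  8.99978771e+01]
cam in tool [-0.07090925 -0.1425581  -0.00091485]  cam axes in tool [[ 0.     0.001  1.   ]
 [ 0.959 -0.282  0.   ]
 [ 0.282  0.959 -0.001]]
```

```bash
python3 -m handwheel '[[2.1,0,-1.1,0,1,0],[4.3,0,-2.2,0,2,0],[6.5,0,-3.3,0,3,0],[8.7,0,-4.4,0,4,0],[10.8,0,-5.6,0,5,0]]' 1
cat >> h.py <<'E'
def need(p,yaw):
    "shift/turn from present pose (tool axes) to TCP p, jaw yaw deg, tool down; in units"
    o=bot.get_obs(); R=Rn.from_quat(o["tool_rot"]).as_matrix()
    a=np.radians(yaw); z=np.array([np.cos(a),np.sin(a),0]); y=np.array([0,0,-1.]); T=np.c_[np.cross(y,z),y,z]
    d=R.T@(np.array(p)-o["eef_pos"])/0.025; r=Rn.from_matrix(R.T@T).as_rotvec(degrees=True)/10
    print("need shift",np.round(d,2),"turn",np.round(r,2),"eef",np.round(o["eef_pos"],4),"jaw",round(np.degrees(np.arctan2(R[1,2],R[0,2])),2),"q",np.round(np.degrees(o["joint_pos"]),1),"t",round(o["clock"],2))
E
python3 -c "
from h import *
need([.542,.084,.22],10)"
```

```text
clock: 1.02
eef_pos: [0.3696, 0.2573, 0.2316]
tool_rot: [-0.585, 0.397, -0.397, 0.585]
ft_force: [0.4, 0.8, -0.7]
grip_width: 0.0856
need shift [8.99 0.46 3.85] turn [-0.01  1.16 -0.  ] eef [0.3696 0.2573 0.2316] jaw 21.64 q [ 34.8   8.1  -6.8  75.1   0.  103.2] t 1.02
```

```bash
python3 -m handwheel '[[2.2,0.1,0.9,0,0.4,0],[4.4,0.2,1.9,0,0.8,0],[6.6,0.4,2.8,0,1.2,0],[9,0.5,3.85,0,1.2,0],[9,0.5,3.85,0,1.2,0]]'
python3 - <<'E'
from h import *
need([.542,.084,.22],10)
w=load("wrist"); cv2.imwrite("pics/c_wrist.png",w["color"][:,:,::-1])
for z in (.182,.132,.09): print(proj(w,[.5295,.154,z]))
E
```

```text
clock: 1.65
eef_pos: [0.5438, 0.0828, 0.2178]
tool_rot: [0.54, -0.456, 0.456, -0.54]
ft_force: [-0.2, 0.3, -0.1]
grip_width: 0.0855
need shift [-0.06 -0.09 -0.06] turn [ 0.   -0.04  0.  ] eef [0.5438 0.0828 0.2178] jaw 9.63 q [ 8.7 19.8  6.6 76.7 -0.  89. ] t 1.65
[[314.9167886  136.41832686]]
[[316.06208095 137.32014573]]
[[316.6959544  137.81926636]]
```

View pics/c_wrist.png

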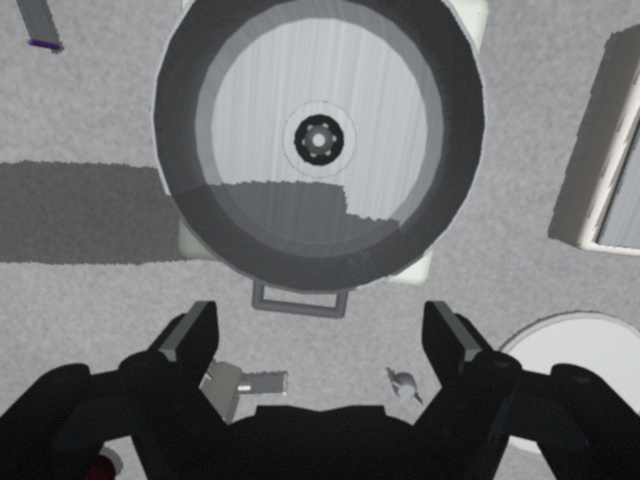

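Run:
```python
from h import *
im=cv2.imread("pics/c_wrist.png")[100:180,280:360]
cv2.imwrite("pics/c2.png",cv2.resize(im,None,fx=7.5,fy=7.5,interpolation=cv2.INTER_CUBIC))
```

```text
(no output)
```

View pics/c2.png

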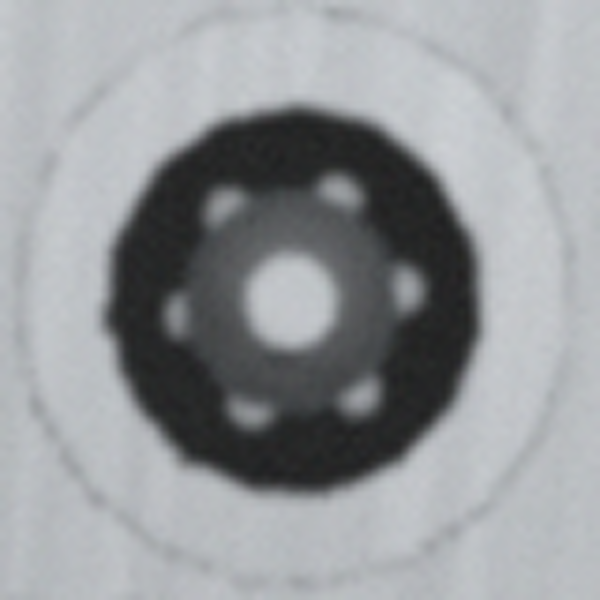

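Run:
```python
from h import *
w=load("wrist")
F=lambda u,v:np.array([280+u/7.5-.5,100+v/7.5-.5])
t=[F(*p) for p in [(222,207),(342,192),(405,288),(360,398),(250,412),(180,315)]]
X=np.array([atz(w,p,.130) for p in t]); c=X.mean(0); print("teeth centre",c)
print(np.degrees(np.arctan2(*(X-c)[:,1::-1].T)), np.hypot(*(X-c)[:,:2].T))
print("tip",atz(w,F(291,301),.182),"seat",atz(w,F(298,300),.09),"seal", atz(w,F(295,300),.096))
for z in (.145,):
  pass
```

```text
teeth centre [0.52985568 0.15413584 0.13      ]
[ 137.49693814   74.98367483   16.94131045  -44.09016727 -102.7123272
 -164.33511256] [0.00978043 0.00983324 0.00957943 0.00972085 0.00975403 0.0096966 ]
tip [0.52997758 0.15414069 0.182     ] seat [0.53007134 0.15453784 0.09      ] seal [0.52980552 0.15447154 0.096     ]
```

Run:
```python
from h import *
w=load("wrist"); cv2.imwrite("pics/c3.png",cv2.resize(w["color"][100:180,280:360,::-1],None,fx=7.5,fy=7.5,interpolation=cv2.INTER_CUBIC))
g=w["color"][100:180,280:360].mean(2); a=(g<60).astype(np.uint8)
n,l,st,ce=cv2.connectedComponentsWithStats(a); k=1+np.argmax(st[1:,4])
cn=cv2.findContours((l==k).astype(np.uint8),cv2.RETR_EXTERNAL,cv2.CHAIN_APPROX_NONE)[0]; e=cv2.fitEllipse(max(cn,key=len)); print(e)
print(atz(w,np.array(e[0])+[280,100],.096))
need([.4642,-.1391,.15],10)
```

```text
((41.77315139770508, 44.059783935546875), (46.355350494384766, 47.93880844116211), 4.904548168182373)
[0.53131447 0.15293426 0.096     ]
need shift [ 8.35  2.74 -4.58] turn [ 0.01 -0.   -0.  ] eef [0.541  0.0863 0.2186] jaw 9.95 q [ 9.  19.6  6.3 76.8  0.  89.1] t 1.8
```

View pics/c3.png

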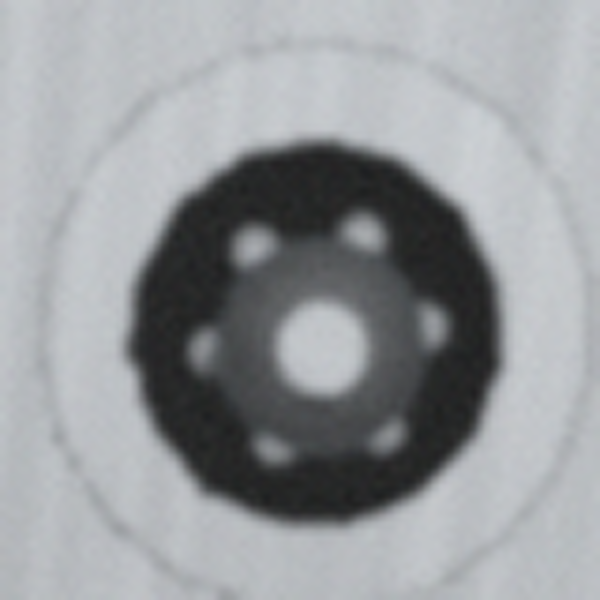

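Both close-ups show the seal, the shaft nose at about (322,145), and six teeth with their angle near 16° (mod 60). Next I'll move to the paddle.

```bash
python3 -m handwheel '[[1.7,0,-0.9,0,0,0],[3.8,0.5,-2,0,0,0],[6,1.4,-3.3,0,0,0],[8.35,2.7,-4.6,0,0,0],[8.35,2.7,-4.6,0,0,0]]'
python3 - <<'E'
from h import *
bot.camera("scene")
w=load("wrist"); cv2.imwrite("pics/d_wrist.png",w["color"][:,:,::-1])
need([.4642,-.1391,.15],10)
print(proj(w,[[.4642,-.1391,.08],[.4642,-.1391,0]]), proj(w,[[.4642+.075*np.cos(a),-.1391+.075*np.sin(a),.03] for a in np.radians([10,130,250])]))
F=lambda u,v:np.array([280+u/7.5-.5,100+v/7.5-.5])
E
```

```text
clock: 2.42
eef_pos: [0.4618, -0.1398, 0.1503]
tool_rot: [0.542, -0.456, 0.454, -0.541]
ft_force: [-0.3, 0.0, -0.1]
grip_width: 0.0852
need shift [0.01 0.04 0.04] turn [ 0.01 -0.01 -0.01] eef [ 0.4633 -0.1391  0.151 ] jaw 9.92 q [-16.7  15.  -10.5  64.6   0.   63.4] t 2.52
[[323.56442048 253.32381941]
 [322.92916352 224.61412432]] [[418.80851893 233.3594089 ]
 [271.94281771 147.75456686]
 [278.34567783 308.46763623]]
```

View pics/d_wrist.png

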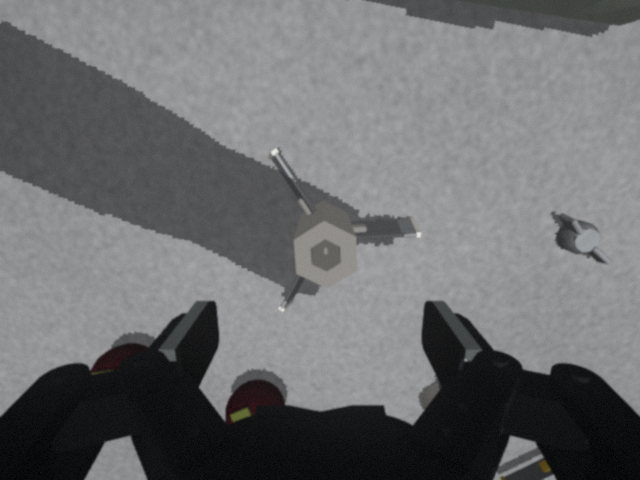

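Run:
```python
from h import *
w=load("wrist"); crop(w,285,212,80,84,7,"pics/d2.png")
g=cv2.GaussianBlur(w["color"],(3,3),0).mean(2)
o=bot.get_obs(); print(o["eef_pos"],o["clock"])
```

```text
[ 0.46448922 -0.13843458  0.15177193] 2.575
```

View pics/d2.png

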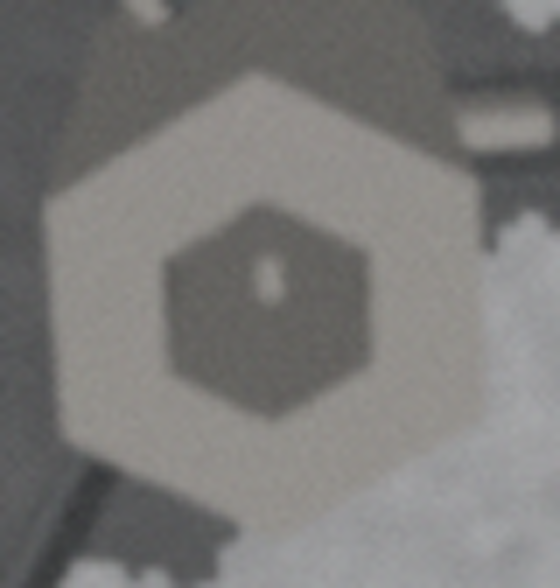

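Run:
```python
from h import *
w=load("wrist")
F=lambda u,v:np.array([285+u/7-.5,212+v/7-.5])
X=np.array([atz(w,F(*p),.08)[:2] for p in [(258,72),(475,178),(490,415),(280,540),(68,440),(45,200)]])
c=X.mean(0); d=X-c; print(c,np.hypot(*d.T),np.degrees(np.arctan2(d[:,1],d[:,0])))
print((np.degrees(np.arctan2(d[:,1],d[:,0]))-30)%60)
B=np.array([atz(w,p,.03)[:2] for p in [(419,234),(276,152),(282,309)]]); d=B-c;print(B,np.hypot(*d.T),np.degrees(np.arctan2(d[:,1],d[:,0])))
need([c[0],c[1],.046],10)
```

```text
[ 0.46700509 -0.13949707] [0.02284093 0.02280606 0.02330294 0.02319604 0.02299675 0.02329662] [ 102.71923849   44.30725081  -16.41130462  -77.32573015 -135.90502362
  162.49773523]
[12.71923849 14.30725081 13.58869538 12.67426985 14.09497638 12.49773523]
[[ 0.54190354 -0.12480952]
 [ 0.42195458 -0.08229413]
 [ 0.44466948 -0.20841199]] [0.07632497 0.07281295 0.07244409] [  11.09488598  128.22240783 -107.9577247 ]
need shift [0.07 4.25 0.05] turn [-0.01  0.01 -0.  ] eef [ 0.4652 -0.1381  0.1522] jaw 10.07 q [-16.6  15.  -10.3  64.6   0.   63.4] t 2.62
```

```bash
python3 -m handwheel '[[0.05,1,0.02,0,-0.2,0],[0.05,2.2,0.02,0,-0.2,0],[0.05,3.4,0.02,0,-0.2,0],[0.05,4.35,0.02,0,-0.2,0],[0.05,4.35,0.02,0,-0.2,0]]' 1
python3 - <<'E'
from h import *
w=load("wrist"); cv2.imwrite("pics/e_wrist.png",w["color"][:,:,::-1])
need([.4655,-.1393,.042],12)
E
```

```text
clock: 3.25
eef_pos: [0.465, -0.1385, 0.0418]
tool_rot: [0.55, -0.445, 0.443, -0.55]
ft_force: [0.6, -0.3, 0.2]
grip_width: 0.0852
need shift [ 0.01  0.04 -0.02] turn [ 0.    0.01 -0.  ] eef [ 0.4659 -0.1391  0.0429] jaw 12.13 q [-16.6  22.  -18.8  49.1   0.   61.2] t 3.3
```

View pics/e_wrist.png

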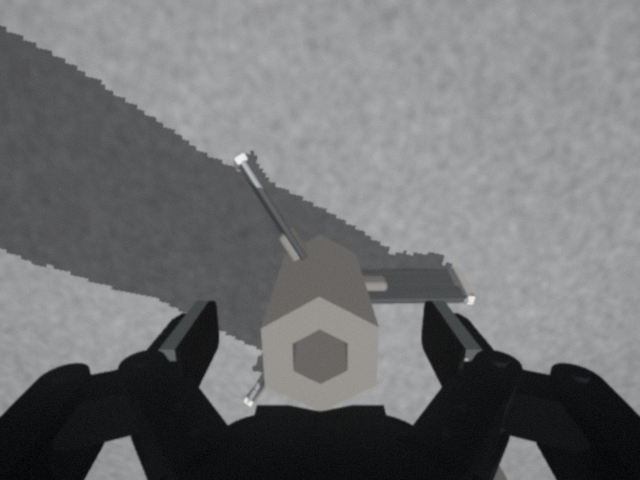

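The hub stands centred between the open fingers, with its top at (320,353). Its left and right flats are parallel to the pads, so I'm closing.

```bash
python3 -m handwheel '[[0,0,0,0,0,0],[0,0,0,0,0,0],[0,0,0,0,0,0],[0,0,0,0,0,0],[0,0,0,0,0,0]]' -1
python3 - <<'E'
from h import *
w=load("wrist"); cv2.imwrite("pics/f_wrist.png",w["color"][:,:,::-1])
need([.4655,-.1393,.26],12)
E
```

```text
clock: 3.92
eef_pos: [0.4659, -0.1409, 0.0438]
tool_rot: [-0.549, 0.445, -0.446, 0.55]
ft_force: [-0.5, 1.8, 5.9]
grip_width: 0.0392
need shift [-0.06 -8.65  0.01] turn [-0.01 -0.01  0.  ] eef [ 0.4659 -0.1409  0.0437] jaw 11.95 q [-16.8  21.9 -18.8  49.1   0.   61.2] t 3.98
```

View pics/f_wrist.png

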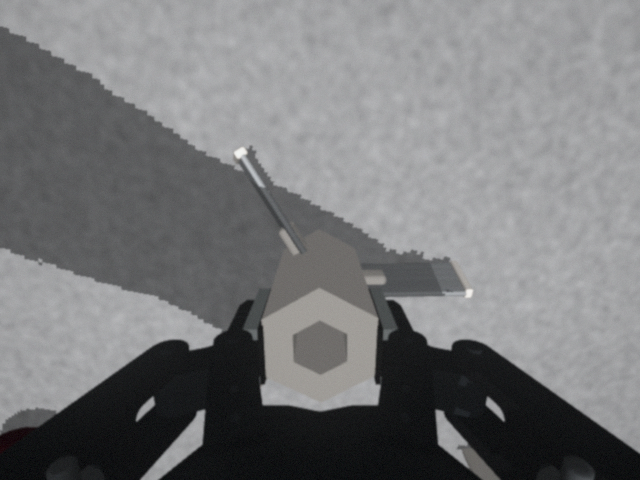

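```bash
python3 -m handwheel '[[0,-0.8,0,0,0,0],[0,-2.4,0,0,0,0],[0,-4.4,0,0,0,0],[0,-6.5,0,0,0,0],[0,-8.6,0,0,0,0]]' -1
python3 - <<'E'
from h import *
w=load("wrist"); cv2.imwrite("pics/g_wrist.png",w["color"][:,:,::-1])
s=load("scene"); d=load("side")
cv2.imwrite("pics/g_scene.png",s["color"][:,:,::-1])
need([.5305,.1536,.26],16.4)
c=bot.get_obs()["eef_pos"]
for k in (s,d): print(proj(k,[c[0],c[1],c[2]+.035]),proj(k,[c[0],c[1],c[2]-.045]))
crop(s,270,130,90,110,7,"pics/g1.png");crop(d,270,170,100,100,6,"pics/g2.png")
E
```

```text
clock: 4.6
eef_pos: [0.4643, -0.1405, 0.2586]
tool_rot: [0.549, -0.446, 0.445, -0.549]
ft_force: [1.4, -0.1, -3.6]
grip_width: 0.0394
need shift [-11.01   0.     4.94] turn [-0.03 -0.45  0.02] eef [ 0.4667 -0.1412  0.2602] jaw 11.94 q [-16.8  11.5   1.6  79.8   0.   61.2] t 4.75
[[311.21262229 176.61351859]] [[311.30464781 207.12437587]]
[[318.69836745 221.01730091]] [[318.98531462 243.86332329]]
```

View pics/g_scene.png

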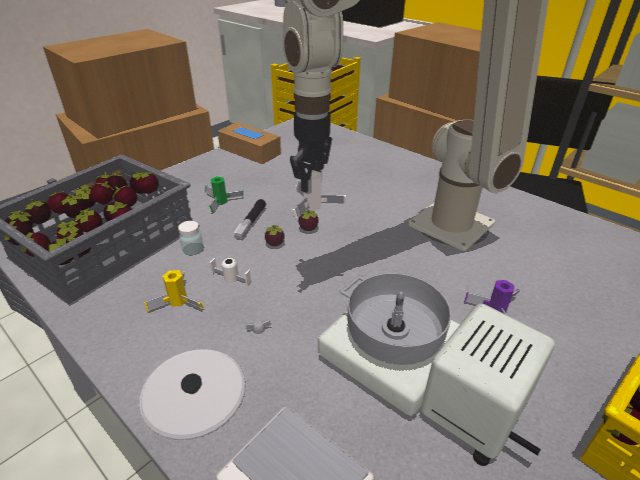

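View pics/g_wrist.png

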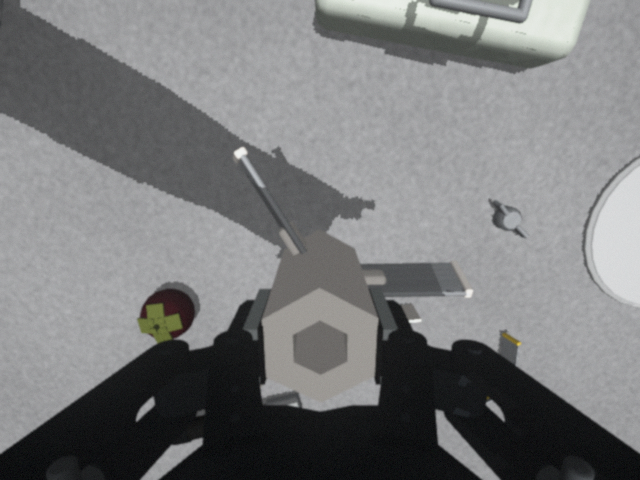

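Run:
```python
from h import *
w=load("wrist"); o=bot.get_obs(); R=Rn.from_quat(o["tool_rot"]).as_matrix()
crop(w,240,270,160,145,5,"pics/g3.png")
for uv in [(320.5,345),(320.5,347)]:
  X=atz(w,uv,o["eef_pos"][2]+.0363); print(R.T@(X-o["eef_pos"])*1000)
print(np.round(o["ft_force"],1),np.round(o["ft_torque"],2))
```

```text
[  0.37874362 -36.29815946   1.66070428]
[  1.20117134 -36.29772693   1.66110218]
[ 0.3  0.6 -4.7] [-0.02  0.03 -0.03]
```

View pics/g3.png

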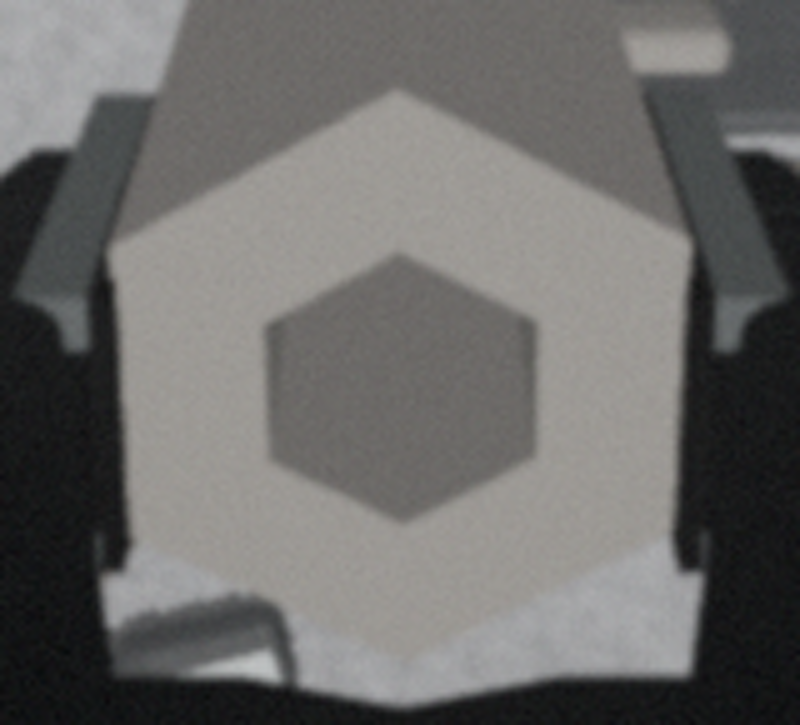

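View pics/g2.png

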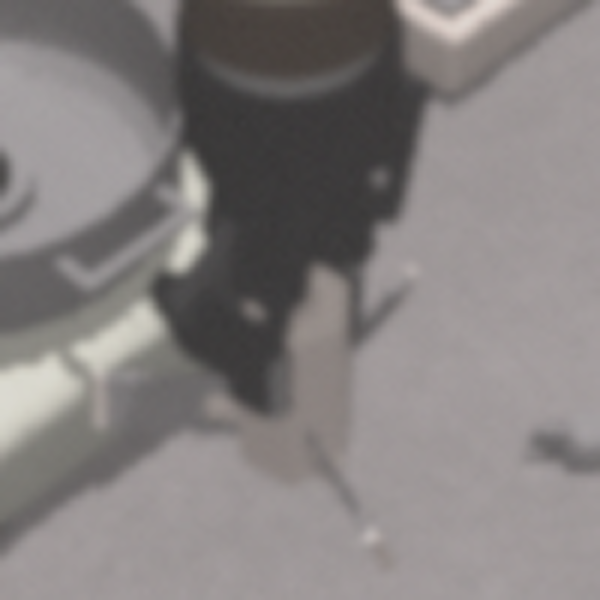

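```bash
python3 -m handwheel '[[-1.5,-0.1,0.7,0,-0.1,0],[-3.7,-0.1,1.6,0,-0.2,0],[-6.1,-0.1,2.7,0,-0.3,0],[-8.5,-0.1,3.8,0,-0.45,0],[-10.3,-0.1,4.6,0,-0.45,0]]' -1
python3 - <<'E'
from h import *
need([.5296,.1543,.25],16.4)
E
```

```text
clock: 5.42
eef_pos: [0.523, 0.1368, 0.2568]
tool_rot: [0.568, -0.424, 0.422, -0.565]
ft_force: [0.9, -0.2, -4.0]
grip_width: 0.0394
need shift [-0.6   0.27  0.45] turn [0.03 0.01 0.  ] eef [0.523  0.1368 0.2568] jaw 16.49 q [14.7 18.2 10.1 82.2 -0.  88.2] t 5.42
```

```bash
python3 -m handwheel '[[-0.3,0,0.2,0,0,0],[-0.65,0.1,0.3,0,0,0],[-0.65,0.1,0.3,0,0,0],[-0.65,0.1,0.3,0,0,0],[-0.65,0.1,0.3,0,0,0]]' -1
python3 - <<'E'
from h import *
need([.5296,.1543,.25],16.4)
s=load("scene"); d=load("side"); w=load("wrist")
need([.5296,.1543,.25],16.4)
cv2.imwrite("pics/i_w.png",w["color"][:,:,::-1])
crop(s,350,200,110,110,6,"pics/i1.png");crop(d,220,110,90,90,7,"pics/i2.png")
E
```

```text
clock: 6.05
eef_pos: [0.5269, 0.1518, 0.2578]
tool_rot: [-0.566, 0.424, -0.424, 0.566]
ft_force: [-0.0, 0.8, -4.0]
grip_width: 0.0393
need shift [-0.07  0.31  0.13] turn [-0. -0.  0.] eef [0.5269 0.1518 0.2578] jaw 16.37 q [16.1 18.8 11.1 82.2 -0.  89.7] t 6.05
need shift [-0.05  0.31  0.12] turn [-0.  0.  0.] eef [0.527  0.1522 0.2578] jaw 16.41 q [16.1 18.9 11.1 82.2 -0.  89.7] t 6.2
```

View pics/i1.png

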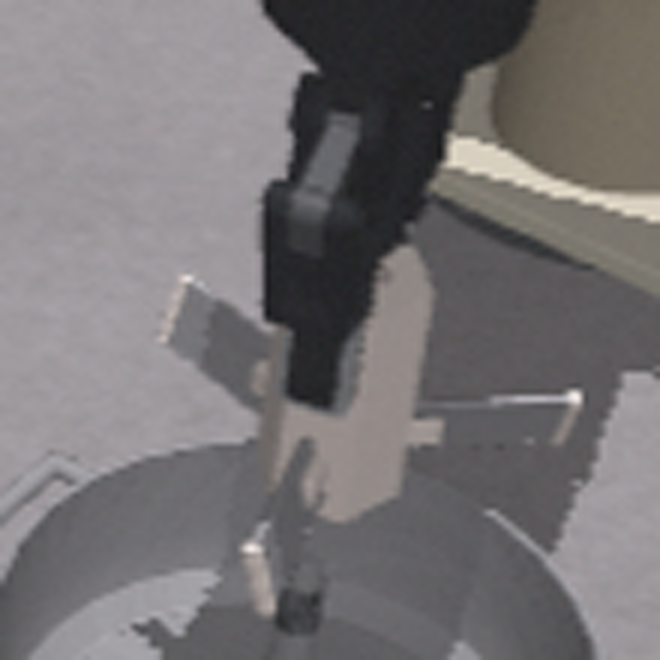

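View pics/i2.png

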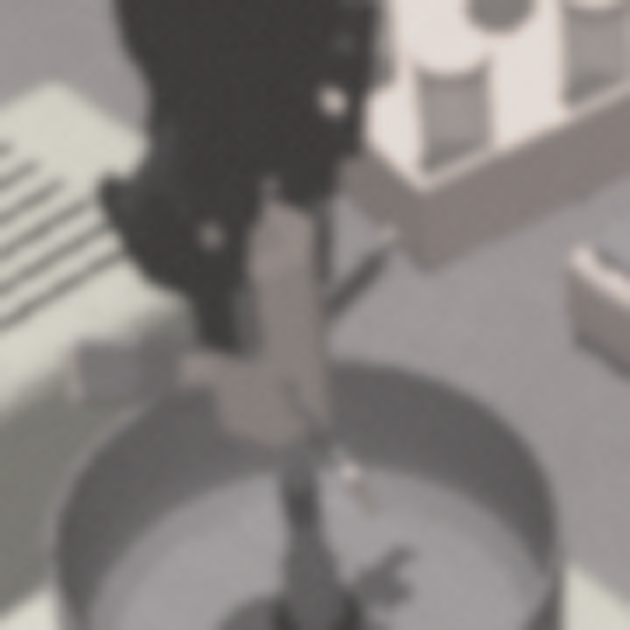

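View pics/i_w.png

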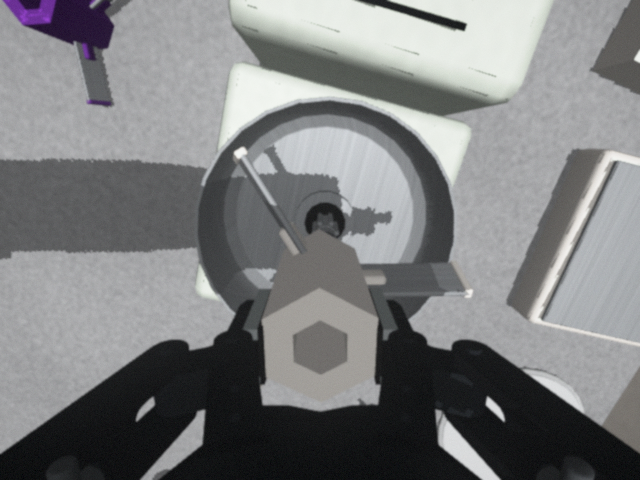

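```bash
python3 -m handwheel '[[-0.05,0,0.12,0,0,0],[-0.05,0.2,0.12,0,0,0],[-0.05,0.5,0.12,0,0,0],[-0.05,0.8,0.12,0,0,0],[-0.05,0.8,0.12,0,0,0]]' -1
python3 - <<'E'
from h import *
need([.5296,.1543,.25],16.4)
s=load("scene"); d=load("side"); w=load("wrist"); o=bot.get_obs(); c=o["eef_pos"]; R=Rn.from_quat(o["tool_rot"]).as_matrix()
print(np.round(o["ft_force"],1),np.round(o["ft_torque"],2))
crop(w,280,180,90,70,8,"pics/j_w.png")
b=c+R@[.0018,0,.0014]
print("seat expected if coaxial",proj(w,[b[0],b[1],.09]),proj(w,[b[0],b[1],.09])-[280,180])
crop(s,350,220,110,110,6,"pics/j1.png");crop(d,220,120,90,90,7,"pics/j2.png")
E
```

```text
clock: 6.82
eef_pos: [0.5287, 0.1547, 0.2363]
tool_rot: [0.567, -0.424, 0.423, -0.566]
ft_force: [0.5, 0.4, -3.7]
grip_width: 0.0393
need shift [ 0.03 -0.55  0.03] turn [0.01 0.01 0.  ] eef [0.5287 0.1547 0.2363] jaw 16.47 q [16.3 19.6  9.  79.5 -0.  89.8] t 6.83
[ 0.1 -0.3 -4.8] [-0.04  0.02  0.  ]
seat expected if coaxial [[321.7061778  228.21327889]] [[41.7061778  48.21327889]]
```

View pics/j_w.png

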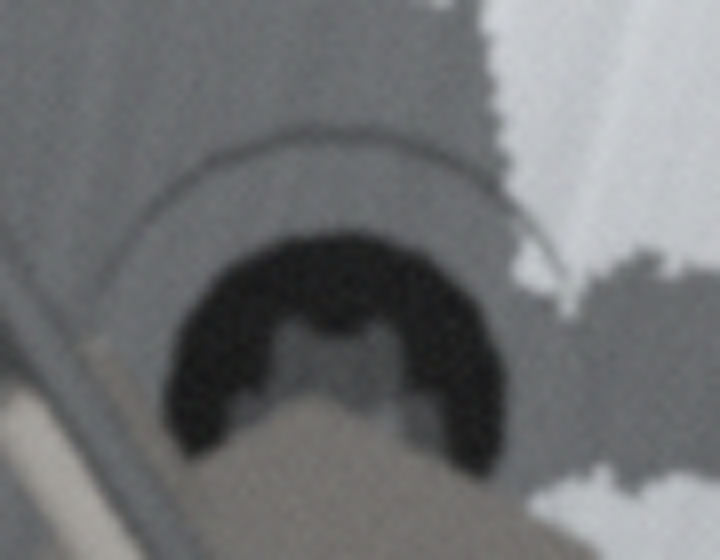

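View pics/j1.png

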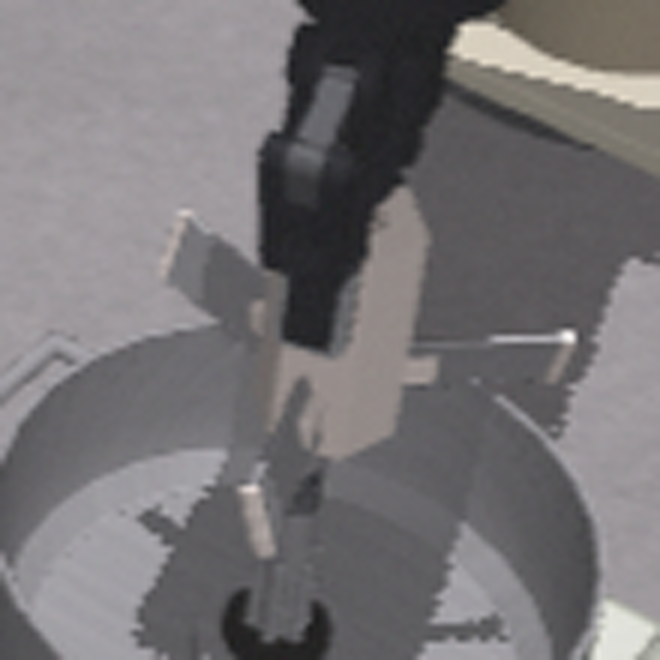

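View pics/j2.png

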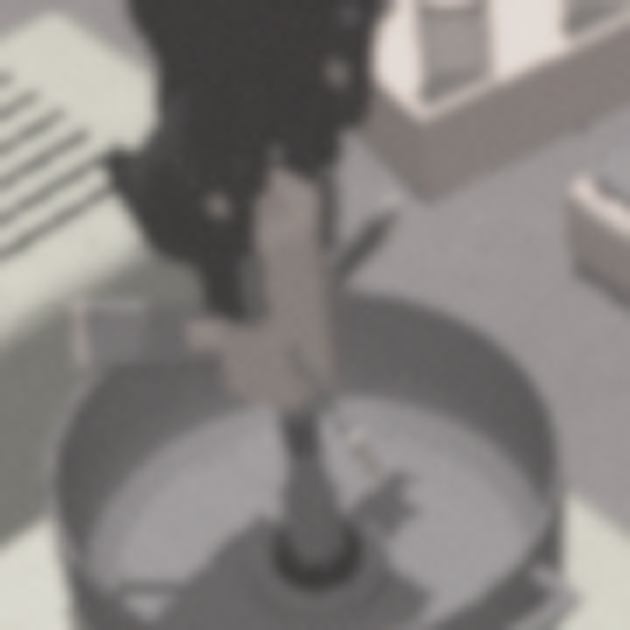

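```bash
python3 -m handwheel '[[0.03,0.3,0.03,0,0,0],[0.03,0.8,0.03,0,0,0],[0.03,1.3,0.03,0,0,0],[0.03,1.8,0.03,0,0,0],[0.03,2.2,0.03,0,0,0]]' -1
python3 - <<'E'
from h import *
need([.5296,.1543,.178],16.4)
o=bot.get_obs()
print(np.round(o["ft_force"],1),np.round(o["ft_torque"],2))
E
```

```text
clock: 7.6
eef_pos: [0.5302, 0.1539, 0.1815]
tool_rot: [0.567, -0.423, 0.423, -0.566]
ft_force: [0.8, -2.2, -1.8]
grip_width: 0.0396
need shift [-0.02  0.14 -0.02] turn [0.   0.   0.01] eef [0.5302 0.1539 0.1815] jaw 16.44 q [16.2 21.2  3.  71.9 -0.1 89.8] t 7.6
[ 0.8 -2.2 -1.8] [-0.55 -0.18 -0.01]
```

```bash
python3 -m handwheel '[[0.04,0,0,0,0,0],[0.04,0.2,0,0,0,0],[0.04,0.4,0,0,0,0],[0.04,0.6,0,0,0,0],[0.04,0.7,0,0,0,0]]' -1
python3 - <<'E'
from h import *
need([.5296,.1543,.134],16.4)
o=bot.get_obs()
print(np.round(o["ft_force"],1),np.round(o["ft_torque"],2))
E
```

```text
clock: 8.22
eef_pos: [0.5309, 0.1531, 0.165]
tool_rot: [0.566, -0.423, 0.424, -0.566]
ft_force: [1.0, -2.1, -1.6]
grip_width: 0.0391
need shift [-0.06  1.24 -0.04] turn [-0.  0.  0.] eef [0.5309 0.1531 0.165 ] jaw 16.45 q [16.1 21.7  1.3 69.6 -0.  89.7] t 8.22
[ 1.  -2.1 -1.6] [-0.67 -0.26  0.01]
```

```bash
python3 -m handwheel '[[0.05,0.2,0.02,0,0,0],[0.05,0.4,0.02,0,0,0],[0.05,0.6,0.02,0,0,0],[0.05,0.8,0.02,0,0,0],[0.05,0.95,0.02,0,0,0]]' -1
python3 - <<'E'
from h import *
s=load("scene"); d=load("side"); w=load("wrist")
cv2.imwrite("pics/k_w.png",w["color"][:,:,::-1])
need([.5296,.1543,.134],16.4)
o=bot.get_obs()
print(np.round(o["ft_force"],1),np.round(o["ft_torque"],2))
crop(s,330,230,130,120,5,"pics/k1.png");crop(d,220,140,90,90,6,"pics/k2.png")
E
```

```text
clock: 8.85
eef_pos: [0.5313, 0.1525, 0.1408]
tool_rot: [0.567, -0.423, 0.423, -0.566]
ft_force: [0.5, -0.5, -3.2]
grip_width: 0.0393
need shift [-0.09  0.28 -0.04] turn [ 0.    0.01 -0.  ] eef [0.5313 0.1524 0.141 ] jaw 16.47 q [16.  22.8 -0.8 66.4  0.  89.5] t 9.0
[ 0.5 -0.  -3.2] [0.02 0.04 0.05]
```

View pics/k1.png

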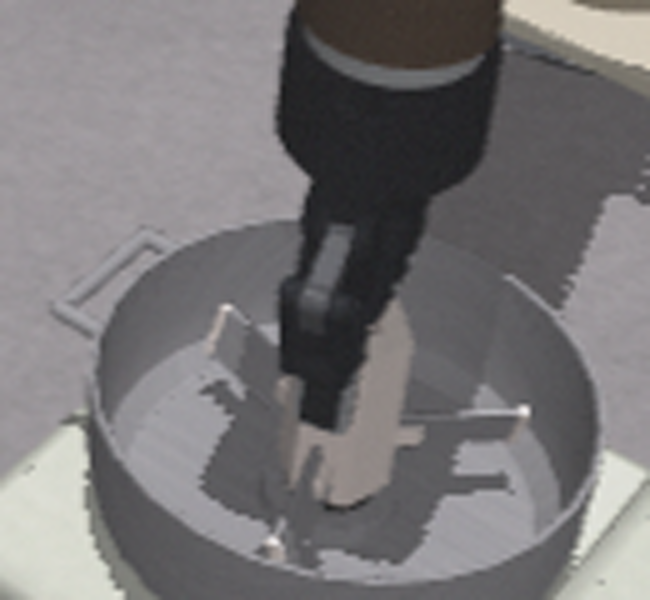

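View pics/k_w.png

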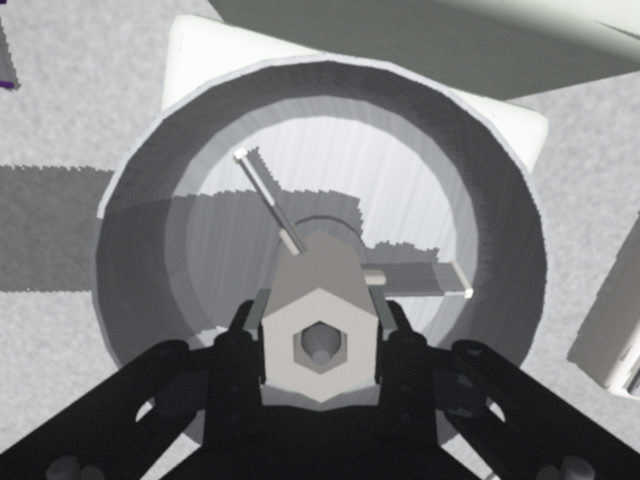

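```bash
python3 -m handwheel '[[0,0.08,0,0,0,0],[0,0.16,0,0,0,0],[0,0.24,0,0,0,0],[0,0.3,0,0,0,0],[0,0.3,0,0,0,0]]' -1
python3 - <<'E'
from h import *
need([.5296,.1543,.134],16.4)
o=bot.get_obs()
print(np.round(o["ft_force"],1),np.round(o["ft_torque"],2))
E
```

```text
clock: 9.62
eef_pos: [0.5318, 0.1525, 0.135]
tool_rot: [-0.566, 0.423, -0.424, 0.567]
ft_force: [-2.9, -0.2, 7.3]
grip_width: 0.0392
need shift [-0.09  0.04 -0.06] turn [-0.01  0.01 -0.  ] eef [0.5318 0.1525 0.135 ] jaw 16.46 q [16.  23.  -1.4 65.4  0.  89.5] t 9.62
[-2.9 -0.2  7.3] [-0.13  0.64  0.04]
```

```bash
python3 -m handwheel '[[0,0.04,-0.03,0,0,0],[0,0.08,-0.04,0,0,0],[0,0.12,-0.04,0,0,0],[0,0.12,-0.04,0,0,0],[0,0.12,-0.04,0,0,0]]' -1
python3 - <<'E'
from h import *
need([.5296,.1543,.134],16.4)
o=bot.get_obs()
print(np.round(o["ft_force"],1),np.round(o["ft_torque"],2))
E
```

```text
clock: 10.25
eef_pos: [0.5317, 0.1525, 0.1337]
tool_rot: [-0.565, 0.422, -0.424, 0.568]
ft_force: [-4.6, -0.3, 13.2]
grip_width: 0.0394
need shift [-0.09 -0.01 -0.06] turn [-0.03  0.01 -0.  ] eef [0.5317 0.1525 0.1337] jaw 16.47 q [16.  23.  -1.8 65.   0.  89.5] t 10.25
[-4.6 -0.3 13.2] [-0.3   0.94 -0.03]
```

```bash
python3 -m handwheel '[[0,0.05,-0.04,0,0,0],[0,0.1,-0.04,0,0,0],[0,0.13,-0.04,0,0,0],[0,0.13,-0.04,0,0,0],[0,0.13,-0.04,0,0,0]]' -1
python3 - <<'E'
from h import *
s=load("scene"); d=load("side"); w=load("wrist")
cv2.imwrite("pics/l_w.png",w["color"][:,:,::-1])
need([.5296,.1543,.134],16.4)
o=bot.get_obs(); R=Rn.from_quat(o["tool_rot"]).as_matrix(); print("tilt",np.degrees(np.arccos(-R[2,1])))
print(np.round(o["ft_force"],1),np.round(o["ft_torque"],2))
crop(s,330,230,130,120,6,"pics/l1.png");crop(d,220,140,90,90,6,"pics/l2.png")
E
```

```text
clock: 10.88
eef_pos: [0.5316, 0.1525, 0.1337]
tool_rot: [-0.564, 0.421, -0.425, 0.569]
ft_force: [-7.9, -1.1, 27.4]
grip_width: 0.0395
need shift [-0.09 -0.01 -0.06] turn [-0.05  0.01 -0.  ] eef [0.5316 0.1525 0.1337] jaw 16.47 q [16.  22.8 -2.  64.7  0.  89.5] t 11.03
tilt 0.4809307234864161
[-7.5 -1.6 27.7] [-0.52  2.15  0.02]
```

View pics/l1.png

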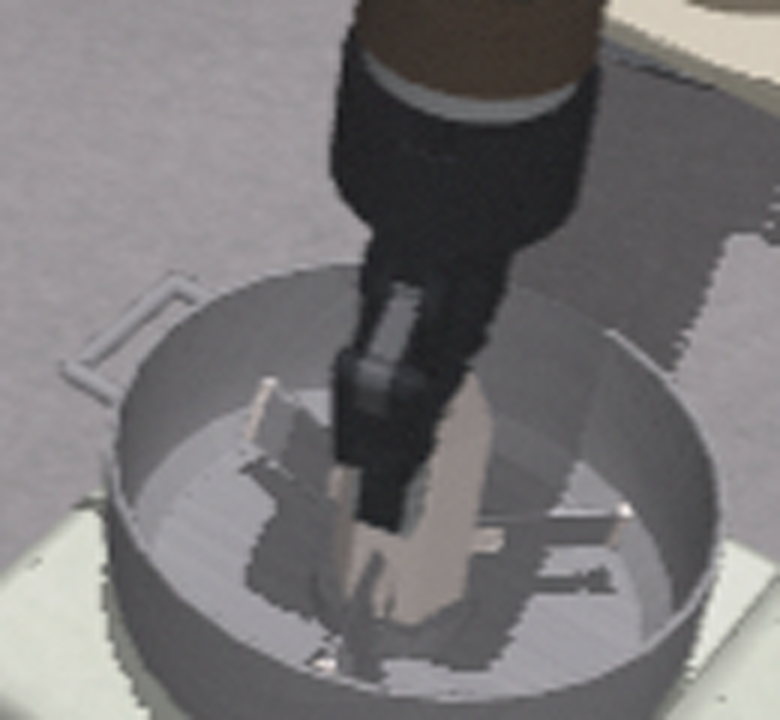

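View pics/l_w.png

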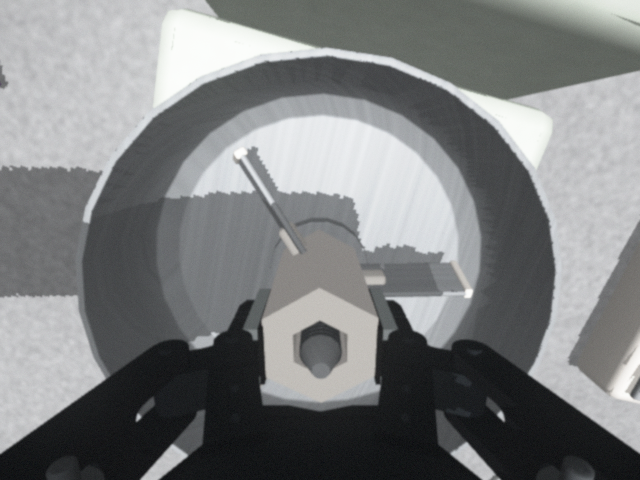

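The last 3 mm of commanded push raised the force from 13 to 27 N while the TCP stayed at z = 0.1337. That puts the foot at 0.090, on the steel. In the wrist view the hub hasn't slipped in the pads (its corner is still at (320,290)), the nose shows through the bore at (321,365), and the black seal is out of sight. Handing in.

Run:
```python
from h import *
o=bot.get_obs(); print(o["clock"],np.round(o["eef_pos"],4),np.round(o["ft_force"],1),o["grip_width"])
print(bot.job_done())
o=bot.get_obs(); print(o["clock"],np.round(o["eef_pos"],4),np.round(o["ft_force"],1),o["grip_width"])
```

```text
11.025 [0.5316 0.1525 0.1337] [-7.5 -1.6 27.7] 0.03915426665411217
the job is handed in; nothing more can be done
None
the job is handed in; nothing more can be done
```

The paddle is on the drive shaft, pressed fully home, and the arm is still gripping it and holding it down. I handed the job in at 11.0 s; no verdict is reported.

**What I did:** I located the paddle and shaft with all three cameras. I gripped the hub across two flats, carried it over the shaft, and lowered it at the tooth angle seen from above (about 16.4°). The splines meshed first time without any searching.

**Last checks before handing in:**
- **Seated:** the foot worked out at 0.090 m, the seat height. The last 3 mm of commanded push raised the force from 13 to 27 N without moving the tool, so the foot is on the steel.
- **Seal:** the black ring was out of sight in the pictures. I could not read the seal joint directly.
- **Grip:** the opening was 39 mm on the 40 mm hub. The hub had not shifted in the fingers, and the tool's tilt was 0.5°.
- **Other things:** the arm touched nothing else on the way. I did not measure the other items again at the end.

**What disagreed:**
- **Shaft position:** the wrist camera and the two fixed cameras differed by about 2 mm. The final tool position, (0.5316, 0.1525), is closest to the wrist camera's reading.
- **Paddle angle:** readings ran from 10° to 13°. I gripped at 12° and the fingers squared the hub.
- **Side force:** about 8 N remains at the wrist under the final push.

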